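# Fit the burnishing wheel and run its slide

### The job

Make the edge-burnishing slide ready: put the flanged brass bushing on the carriage's upright spindle, flange down and fully home, then the grooved wooden wheel over the bushing so that it lies flat on the flange. Then take the black knob and run the carriage all the way against the left-hand stop (left as the robot sees it, the tall plain block) and back all the way against the right-hand stop (the low block with the round screw head), to feel that it runs free, and leave it there with both parts still seated. Leave the other things on the bench where they are.

Things in the scene. Friction and masses are not known exactly. Their poses are not given: they have to be found in the camera images.
- bushing: Brass flanged bushing, loose, standing flange down on the bench; about 90 g. Flange 34 mm diameter and 4 mm thick at the bottom; above it a sleeve of 22 mm diameter (19 mm over the top 5 mm); 34 mm high in all; through bore 12.5 mm. Origin: centre of the flange's underside; z along the bore, from the flange to the sleeve. Grip it by the sleeve. It fits over the spindle with the flange's underside on the carriage's top.
- wheel: Pale wooden burnishing wheel with two grooves in its rim, loose, lying flat on the bench; about 60 g. 60 mm diameter, 18 mm thick, through bore 26 mm; the same either way up. Origin: its very centre (9 mm above the bench as it lies); z along the bore. It runs on the bushing's 22 mm sleeve and rests on the flange: seated, its centre is 13 mm above the carriage's top. If it is put on before the bushing, it lies too low and the bushing cannot go in beneath it.
- carriage (a joint): The aluminium carriage's place on its rail, in m: 0 at the right-hand stop (low block with a round screw head), 0.160 at the left-hand stop (tall plain block); it starts in between. It takes about 3 N to slide, stays where it is left, and is otherwise free. The carriage is 130 mm along the rail, 70 mm across, its flat top 50 mm above the bench.
- spindle_base (a point): Where the spindle's axis meets the carriage's top, 50 mm above the bench, moving with the carriage. z is up; y points along the rail to the left-hand stop (the way the joint value grows); x is across the rail, away from the robot. The rail lies across the robot's view, turned up to about 15 degrees.
- spindle_tip (a point): Tip of the upright steel spindle, 44 mm above the carriage's top; the spindle is 10 mm in diameter, narrowing to 5 mm over its last 7 mm. Axes as spindle_base.
- knob_grip (a point): Grip point in the black round knob that stands on the carriage, on its axis, 23 mm above the carriage's top; 77 mm from the spindle towards the left-hand stop. The knob is 24 mm in diameter from 13 to 32 mm above the carriage's top, on a 12 mm neck, 35 mm high in all; it does not turn. With the wheel fitted there are 35 mm between knob and wheel, so grip it across the rail. Axes as spindle_base.
- stamp_a: Bystander: small wooden stamp block lying on its side, 41 x 14 x 14 mm. Origin: centre of its underside.
- stamp_b: Bystander: a second stamp block like stamp_a.
- anvil: Bystander: solid steel setting anvil, a disc 44 mm in diameter and 14 mm high with a shallow dish on top and no hole through it. Origin: centre of its underside.
- ink_pad: Bystander: closed ink pad, black and grey plastic, 60 x 95 x 18 mm. Origin: centre of its underside.
- hammer: Bystander: hammer with a dark wooden handle, 260 mm long, lying flat. Origin: middle of its length, on the bench.
- jar: Bystander: glass jar with a metal cap, 56 mm diameter, 65 mm high. Origin: centre of its underside.
- tin: Bystander: open steel cup, 60 mm diameter, 70 mm high. Origin: centre of its underside.
There are look-alikes about, which are no part of the job. Several things look just like the wheel: the one meant starts farthest to the robot's left.

How it is judged:
By the outcome, as a careful person would: the job done as asked, in the order asked, and still so for the second after the job is handed in, with the robot touching nothing.
It also fails if it takes over 72 s, if anything falls off the work surface, if the arm or the gripper's body presses on something with over 40 N, if the wrist force passes 120 N, or if a joint passes its speed limit or range.

### The arm

A 6-joint arm with a two-finger parallel gripper is mounted at the origin on the work surface. World frame = base frame: x ahead of the robot, y to its left, z up, the work surface at z = 0. Lengths are in m, angles in rad, forces in N, time in s.
With the tool pointing down it reaches from about 0.375 to 0.9 m from the base axis. Payload 3.1 kg.
Tool frame: the origin (TCP) lies on the centre line of the jaws, within the pads' length; the fingertips stand 22 mm ahead of it and the grasp point (between the pads) lies 3 mm ahead of it; z points along the fingers, y is the line along which they close (so a half turn about z gives the same grasp; the last joint's range is limited). The gripper opens to 85 mm and grips with 20 to 120 N. Pads are 22 mm wide; open, the fingers measure 114 mm over their backs; the gripper's body (76 mm by 85 mm) begins 54 mm behind the grasp point. The pads swing forward as they close: fully open they stand 13 mm farther back than shut.
Start: joints at [1.121, 0.527, 1.433, -0, 1.181, -0.178], TCP at [0.168, 0.602, 0.253] pointing down, gripper open.
Joint ranges: [-3.08, 3.08], [-0.75, 2.2], [0.22, 2.44], [-1.43, 4.57], [0, 2.65], [-2.85, 2.85]. Speed limits (rad/s): [2.79, 2.79, 3.14, 3.14, 3.14, 3.14].

### API

Orientations are given as a rotation vector (axis times angle).
In Python, from bench import robot gives the robot as it stands.
- The arm moves only by the tool arm_command, never from a script. Its argument "motion" is text: rows parted by semicolons, each of 6 numbers parted by spaces: the shift along the tool's x, y, z in m, then the turn, a rotation vector about the tool's x, y, z in rad. A call has 1 to 8 rows; each row shifts and turns the commanded pose from where the row before left it, along the tool's axes as they then stand; what a row does not reach is not made up. A row lasts 1/10 s, in which the tool goes at most 50 mm and 8.59 degrees, less where a joint would pass 70% of its speed; a pose out of reach is approached as far as the arm can. A call with a gripper value outside its range is refused whole. "gripper" is the closure, from -1 (fully open) to 1 (shut), so that 0 is half open, set as the call begins (left out, the last holds). The fingers move at their own pace and stop on an object; "squeeze" is the grip in N (left out, the last holds). Time passes only in rows, so rows that do not move let the fingers close. It gives the time, the measured TCP pose, the force, the opening and the grip force at its end, in the units of the state.
- robot.observe(): the state, without advancing time (a new reading comes with each control period).
- robot.get_image(name): name is "scene" or "side" or "wrist"; returns the picture (384x512x3 uint8, blue, green, red); there is no depth.
- robot.get_calibration(name): a dict with "intrinsics" (3x3 intrinsics, pixels), "T" (4x4, takes a point from camera to world coordinates). Camera axes: x right, y up, looking along -z (the intrinsics and any distortion apply to the point x, -y, -z); pixel columns grow to the right and rows downward; lengths in m; the calibration is good to about 2 mm. A picture is of the moment at which its call begins: read the wrist's pose just before it. get_calibration takes no time and is no camera call; for the wrist camera it gives the pose at the moment of the call.
- robot.job_done(): hands the job in; it is judged then, once.
Trained networks look in the newest picture that a camera, given by its name, has taken for a name from the list of things; names that differ only in an ending like _2 or _b are one class to them, and where a whole thing is asked for, a point or a joint stands for the part that bears it (a point fixed in the world has none). Each returns a list of dicts, best first, with "conf" (0 to 1); they miss things now and then, are a little off and sometimes report something else, mostly with a low value. They report only what shows in the picture. A call takes as long as a camera call. They do not tell look-alikes from the thing itself.
- robot.recognise(camera, target): "xy" ([column, row] as shares, 0 to 1, of the picture: columns of its width, rows of its height, amid what is visible of it).
The state is a dict: "time": time; "qpos": joint angles; "dq": joint speeds; "joint_efforts": joint torques, N m; "tool_pos": TCP position; "ee_rot": TCP orientation; "force": force on the tool from outside, world axes, zero at the start; "wrist_torque": the same for the moment, N m; "opening": finger opening in m; "finger_force": force on a finger pad.
Only numpy, scipy, OpenCV 4.12 (cv2) and the standard library are available. Lean on these libraries where they do the work, as an engineer would, in place of code of your own. Each camera call takes 0.05 s, during which the arm holds its last target. There are 200 camera calls.

## Working session

There is one attempt and no reset: what is moved stays moved. The work goes in short steps, Python scripts to look and compute and a tool call to move; the robot and the scene stay as the last step left them, time stands still between calls to the robot, and variables do not carry over. Pictures are saved under pics/ and viewed, at most 10 in all, crops included, and the job is handed in when it is done.

Besides the shell and the picture viewer there is one more tool, called by a JSON object that holds its "api" and its "payload". arm_command: Moves the arm, as the interface text tells. Its arguments: {"type":"object","properties":{"motion":{"type":"string"},"gripper":{"type":"number"},"squeeze":{"type":"number"}},"required":["motion"]}

```bash
mkdir -p pics
cat > h.py <<'E'
import numpy as np, cv2
from scipy.spatial.transform import Rotation as R
from bench import robot
def ray(cam,uv,cal=None):
    c=cal or robot.get_calibration(cam); K=np.array(c["intrinsics"]);T=np.array(c["T"])
    d=np.linalg.inv(K)@[uv[0],uv[1],1]; d=np.array([d[0],-d[1],-d[2]])
    return T[:3,3],T[:3,:3]@d
def onz(cam,uv,z,cal=None):
    o,d=ray(cam,uv,cal); return o+d*(z-o[2])/d[2]
def proj(cam,P,cal=None):
    c=cal or robot.get_calibration(cam); K=np.array(c["intrinsics"]);T=np.array(c["T"])
    p=(np.asarray(P)-T[:3,3])@T[:3,:3]; p=np.array([p[0],-p[1],-p[2]]); q=K@p; return q[:2]/q[2]
def two(c1,u1,c2,u2):
    A=[];b=[]
    for c,u in((c1,u1),(c2,u2)):
        o,d=ray(c,u);d=d/np.linalg.norm(d);M=np.eye(3)-np.outer(d,d);A.append(M);b.append(M@o)
    return np.linalg.lstsq(np.vstack(A),np.hstack(b),rcond=None)[0]
E
python3 - <<'E'
from h import *
np.set_printoptions(precision=4,suppress=True)
for n in("scene","side"):
    im=robot.get_image(n);cv2.imwrite(f"pics/{n}0.png",cv2.resize(im,(800,600),interpolation=cv2.INTER_CUBIC))
    c=robot.get_calibration(n);print(n,c)
    for t in("bushing","wheel","spindle_tip","knob_grip","carriage","anvil"):
        print(t,[(np.round(np.array(r["xy"])*[512,384],1).tolist(),round(r["conf"],2)) for r in robot.recognise(n,t)])
print(robot.observe())
E
```

```text
scene {'intrinsics': array([[451.6431,   0.    , 255.9927],
       [  0.    , 451.6431, 188.1558],
       [  0.    ,   0.    ,   1.    ]]), 'T': array([[-0.2009, -0.8439,  0.4975,  1.0705],
       [ 0.9795, -0.179 ,  0.0921,  0.1064],
       [ 0.0114,  0.5058,  0.8625,  1.0485],
       [ 0.    ,  0.    ,  0.    ,  1.    ]])}
bushing [([342.1, 194.3], 0.58)]
wheel [([173.2, 172.9], 0.8), ([178.6, 108.0], 0.77), ([207.9, 175.4], 0.56)]
spindle_tip [([220.4, 227.4], 0.96)]
knob_grip [([220.4, 224.7], 0.89), ([208.8, 169.6], 0.51)]
carriage [([222.0, 226.8], 0.7)]
anvil [([136.5, 151.2], 0.48)]
side {'intrinsics': array([[402.5839,   0.    , 256.8063],
       [  0.    , 402.5839, 193.8788],
       [  0.    ,   0.    ,   1.    ]]), 'T': array([[ 0.9012,  0.2506, -0.3536,  0.1524],
       [-0.4334,  0.5239, -0.7333, -0.7777],
       [ 0.0015,  0.8141,  0.5808,  0.7186],
       [ 0.    ,  0.    ,  0.    ,  1.    ]])}
bushing []
wheel [([196.8, 333.4], 0.87), ([249.6, 261.2], 0.81), ([276.5, 283.7], 0.66)]
spindle_tip [([292.8, 216.5], 0.83), ([354.9, 218.3], 0.23)]
knob_grip [([293.2, 215.7], 0.97)]
carriage [([297.9, 218.3], 0.63)]
anvil [([284.1, 333.4], 0.82)]
{'time': 0.7, 'qpos': array([ 1.1205,  0.5274,  1.4327, -0.    ,  1.1814, -0.1785]), 'dq': array([-0.0012, -0.0016,  0.0014,  0.0001, -0.0011,  0.0001]), 'joint_efforts': array([ -0.0004, -44.2175, -17.8387,  -0.0002,   0.0007,  -0.    ]), 'tool_pos': array([0.1678, 0.602 , 0.2534]), 'ee_rot': array([0.4257, 3.1126, 0.0001]), 'force': array([ 0.1682, -0.5418,  0.7137]), 'wrist_torque': array([ 0.0032, -0.0197,  0.0186]), 'finger_force': 0.0, 'opening': 0.08524027326232564}
```

View pics/scene0.png

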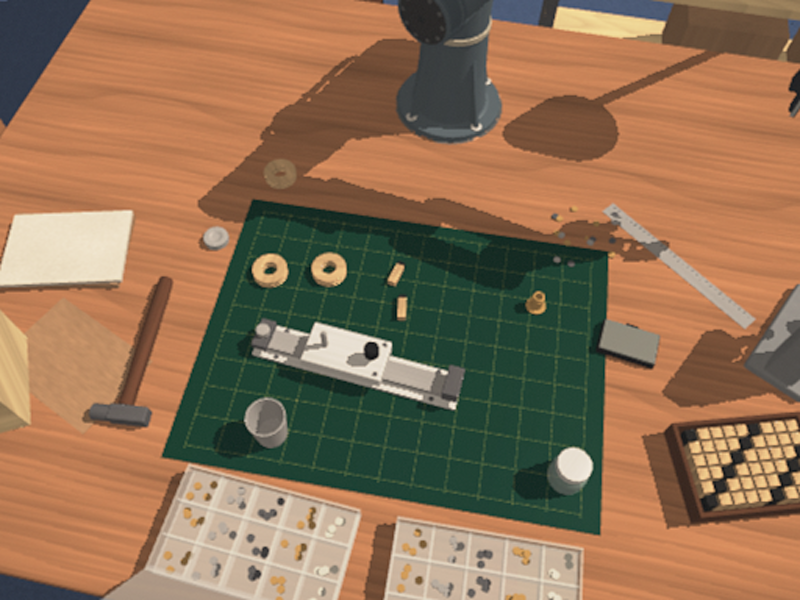

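View pics/side0.png

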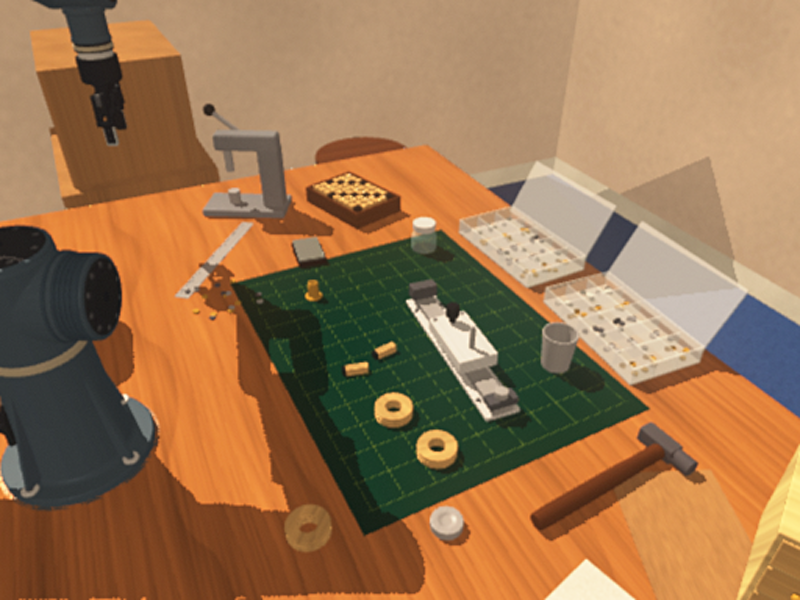

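The scene picture (800 px) shows three wheel-like rings at (270,270), (329,269) and (280,174). The last is brownish and lies on the bare bench. The bushing is at (537,302), the knob at (371,349), the spindle at about (320,340), the left stop at (447,383) and the right stop at (265,328). Robot-left is image-right, so the wheel should be (329,269). I'll check that with coordinates and a crop.

Run:
```python
from h import *
np.set_printoptions(precision=4,suppress=True)
a=robot.get_image("scene");b=robot.get_image("side")
def crop(im,x,y,w=100,h=75): return cv2.resize(im[y:y+h,x:x+w],(400,300),interpolation=cv2.INTER_CUBIC)
m=np.vstack([np.hstack([crop(a,150,145),crop(a,160,195)]),np.hstack([crop(a,300,160),crop(b,245,175)])])
cv2.imwrite("pics/crops.png",m)
for s,nm in(((270,270),"w1"),((329,269),"w2"),((280,174),"w3")): print(nm,onz("scene",np.array(s)*.64,.014))
for s,nm in(((437,449),"w1"),((393,409),"w2"),((308,527),"w3")): print(nm,onz("side",np.array(s)*.64,.014))
print("bush",two("scene",np.array((537,301))*.64,"side",np.array((314,289))*.64))
print("knob",two("scene",np.array((371,349))*.64,"side",np.array((453,311))*.64))
# wheel contour centroids
for n,im in(("scene",a),("side",b)):
    hsv=cv2.cvtColor(im,cv2.COLOR_BGR2HSV)
    m=cv2.inRange(hsv,(10,60,110),(32,255,255))
    N,l,s,c=cv2.connectedComponentsWithStats(m)
    for i in range(1,N):
        if 25<s[i,4]<1500: print(n,s[i],c[i],onz(n,c[i],.014))
```

```text
w1 [ 0.4733 -0.2337  0.014 ]
w2 [ 0.4501 -0.1345  0.014 ]
w3 [ 0.264  -0.2777  0.014 ]
w1 [ 0.4697 -0.2403  0.014 ]
w2 [ 0.4463 -0.1392  0.014 ]
w3 [ 0.2582 -0.2835  0.014 ]
bush [0.443  0.2246 0.0186]
knob [ 0.6145 -0.0225  0.0739]
scene [421   0  91  13 735] [476.9279   4.4626] [-0.4212  0.6057  0.014 ]
scene [199 161  23  23 375] [210.3067 171.944 ] [ 0.4496 -0.1353  0.014 ]
scene [161 162  24  22 388] [172.5722 172.5851] [ 0.4727 -0.2345  0.014 ]
scene [248 168  11  15  94] [253.0319 175.0957] [ 0.4354 -0.0201  0.014 ]
scene [337 186  13  15 142] [343.2394 193.662 ] [0.4424 0.225  0.014 ]
scene [254 190   7  15  88] [256.7727 196.7955] [0.4991 0.0033 0.014 ]
scene [ 436  271   43   50 1037] [455.8611 290.0608] [0.6488 0.5129 0.014 ]
scene [498 302  14  21 144] [506.9861 313.5903] [0.6814 0.6274 0.014 ]
scene [123 308   7   6  33] [126.0909 310.5455] [ 0.8528 -0.2292  0.014 ]
scene [118 314   7   6  34] [121.1765 316.8235] [ 0.8686 -0.2351  0.014 ]
scene [129 315   7   6  32] [131.8438 317.625 ] [ 0.8654 -0.2109  0.014 ]
scene [116 325  15  13 106] [122.8491 331.0943] [ 0.8978 -0.
[... 1476 characters left out ...]
73.8246 199.3158] [ 0.8819 -0.0624  0.014 ]
side [403 214   9   6  33] [407.1212 216.3636] [ 0.9138 -0.1671  0.014 ]
side [  0 219  55  22 283] [ 26.5442 232.7951] [-0.0461  0.2152  0.014 ]
side [240 218  14  11  89] [246.6517 223.2022] [ 0.4965 -0.0005  0.014 ]
side [389 218  10   5  26] [393.8462 220.1923] [ 0.8688 -0.1642  0.014 ]
side [357 224   6  12  26] [359.5    229.6923] [ 0.7582 -0.1558  0.014 ]
side [400 227  11   8  41] [404.6829 231.4878] [ 0.8624 -0.2138  0.014 ]
side [221 231  15   9 104] [228.0865 235.3269] [ 0.4317 -0.0248  0.014 ]
side [239 251  26  22 447] [251.472  261.5996] [ 0.4464 -0.1387  0.014 ]
side [266 275  27  25 523] [279.1128 286.8337] [ 0.4693 -0.2384  0.014 ]
```

View pics/crops.png

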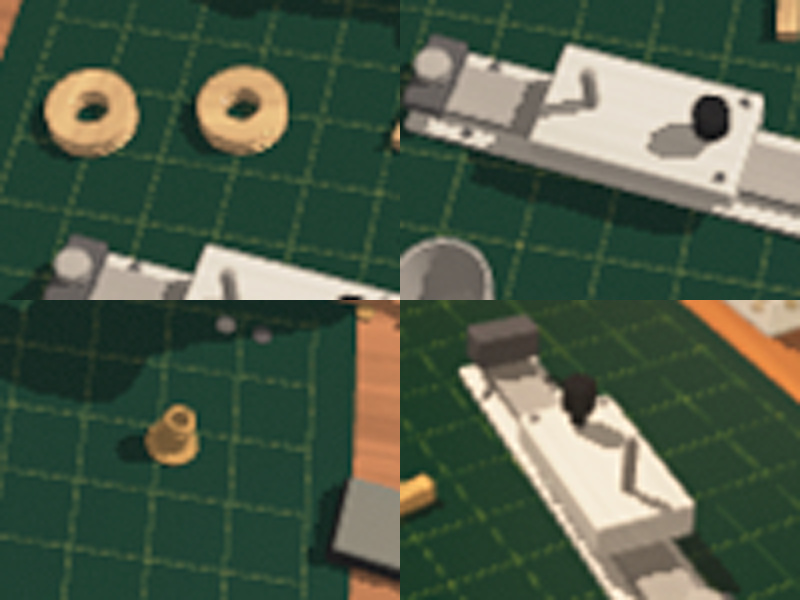

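Top-left crop: the two pale rings on the mat, with the right one at scene (329,269) being robot-left-most at y≈-0.137 (the others are at -0.235 and -0.28). That one is the wheel. The bushing is clearly the flanged brass part standing alone at (0.442, 0.225). In the side view the spindle is the thin grey pin and the knob the black one beside it.

```bash
cat >> h.py <<'E'
def plan(p,yd=None):
    """tool-frame shift to p and turn so that tool y lies along direction yd (xy), tool z down"""
    s=robot.observe(); Rt=R.from_rotvec(s["ee_rot"]).as_matrix()
    sh=Rt.T@(np.array(p)-s["tool_pos"])
    out=[sh]
    if yd is not None:
        y=np.array([yd[0],yd[1],0.]);y/=np.linalg.norm(y);z=np.array([0,0,-1.])
        if y@Rt[:,1]<0:y=-y
        Rn=np.c_[np.cross(y,z),y,z]; out.append(R.from_matrix(Rt.T@Rn).as_rotvec())
    return np.round(s["tool_pos"],4),Rt[:,1].round(3),[o.round(4) for o in out]
E
python3 - <<'E'
from h import *
np.set_printoptions(precision=4,suppress=True)
tip=two("scene",(206.7,213.3),"side",(302.5,210.));bs=two("scene",(206.8,220.3),"side",(302.5,222.5))
print(tip,bs, onz("scene",(206.8,220.3),.05),onz("side",(302.5,222.5),.05),onz("scene",(206.7,213.3),.094),onz("side",(302.5,210),.094))
for s in((511+0,0),):pass
# rail direction from carriage corner edges in scene, z=.05
c=lambda x,y:onz("scene",(160+(x-400)/4,195+y/4),.05)
A,B,C=c(567,45),c(762,95),c(533,142);print(A,B,C,B-A)
k=two("scene",np.array((371,347))*.64,"side",np.array((453,310))*.64);print("knob",k,"dir",k-bs)
d=(B-A)[:2];yd=(d[1],-d[0])
print(plan([.442,.225,.15],yd))
E
```

```text
[ 0.6098 -0.097   0.0894] [ 0.6102 -0.1004  0.0507] [ 0.6093 -0.1     0.05  ] [ 0.6112 -0.1003  0.05  ] [ 0.6118 -0.0959  0.094 ] [ 0.6066 -0.1022  0.094 ]
[ 0.574  -0.1223  0.05  ] [0.583  0.0042 0.05  ] [ 0.6427 -0.1251  0.05  ] [0.0089 0.1265 0.    ]
knob [ 0.6133 -0.0232  0.0772] dir [0.0031 0.0772 0.0265]
(array([0.1678, 0.602 , 0.2533]), array([0.268, 0.963, 0.   ]), [array([-0.3654, -0.2896,  0.1033]), array([ 0.0001, -0.    ,  1.3695])])
```

{"api": "arm_command", "payload": {"motion": "-.036 -.0288 0 0 0 0;-.036 -.0288 0 0 0 0;-.036 -.0288 0 0 0 0;-.036 -.0288 0 0 0 0;-.036 -.0288 0 0 0 0;-.036 -.0288 0 0 0 0;-.036 -.0288 0 0 0 0;-.036 -.0288 0 0 0 0"}}

```text
time: 1.6
tool_pos: [0.3843, 0.3013, 0.2537]
ee_rot: [0.425, 3.112, 0.001]
force: [1.1, 1.4, -0.5]
opening: 0.0853
finger_force: 0.0
```

{"api": "arm_command", "payload": {"motion": "-.036 -.0288 0 0 0 0;-.036 -.0288 0 0 0 0;0 0 0 0 0 0.14;0 0 0 0 0 0.14;0 0 0 0 0 0.14;0 0 0 0 0 0.14;0 0 0 0 0 0.14;0 0 0 0 0 0.14"}}

```text
time: 2.4
tool_pos: [0.4373, 0.2279, 0.2535]
ee_rot: [1.666, 2.663, 0.0]
force: [-0.1, 0.2, -1.1]
opening: 0.0857
finger_force: 0.0
```

{"api": "arm_command", "payload": {"motion": "0 0 .02 0 0 0.14;0 0 .02 0 0 0.14;0 0 .02 0 0 0.14;0 0 .02 0 0 0.11;0 0 0 0 0 0", "gripper": -0.2}}

```text
time: 2.9
tool_pos: [0.4357, 0.2275, 0.1714]
ee_rot: [-2.297, -2.14, 0.007]
force: [-0.0, -0.9, -0.3]
opening: 0.0512
finger_force: 0.0
```

Run:
```python
from h import *
np.set_printoptions(precision=4,suppress=True)
cal=robot.get_calibration("wrist");im=robot.get_image("wrist")
cv2.imwrite("pics/w1.png",cv2.resize(im,(800,600),interpolation=cv2.INTER_CUBIC))
print(cal);s=robot.observe();print(s["time"],s["tool_pos"],s["opening"],s["qpos"])
print([(np.array(r["xy"])*[512,384],r["conf"]) for r in robot.recognise("wrist","bushing")])
for z in(0,.034):print(proj("wrist",[.442,.225,z],cal))
m=cv2.inRange(cv2.cvtColor(im,cv2.COLOR_BGR2HSV),(10,60,110),(32,255,255))
N,l,st,c=cv2.connectedComponentsWithStats(m)
for i in range(1,N):
    if st[i,4]>150:print(st[i],c[i])
print(plan([.442,.225,.09],(1,-.07)))
```

```text
{'intrinsics': array([[266.2611,   0.    , 253.7615],
       [  0.    , 266.2611, 189.3198],
       [  0.    ,   0.    ,   1.    ]]), 'T': array([[ 0.9975,  0.0659,  0.0264,  0.4419],
       [-0.0709,  0.9486,  0.3083,  0.3065],
       [-0.0047, -0.3094,  0.9509,  0.2929],
       [ 0.    ,  0.    ,  0.    ,  1.    ]])}
2.95 [0.4366 0.2278 0.1726] 0.051179479997791925 [ 0.2535  0.4767  1.8387 -0.      0.8289  0.3224]
[(array([257.0752, 181.4016]), 0.69)]
[260.1074 177.6319]
[260.7056 186.564 ]
[    0     0   263   345 47513] [ 91.5331 145.4744]
[ 322    0  190   53 8027] [410.3276  21.5869]
[243 163  32  34 806] [258.4032 178.5682]
[ 107  324   56   60 1706] [140.4185 356.9807]
(array([0.4374, 0.228 , 0.1735]), array([ 0.998, -0.069, -0.   ]), [array([-0.0027,  0.0048,  0.0835]), array([-0.0003,  0.0001,  0.0012])])
```

View pics/w1.png

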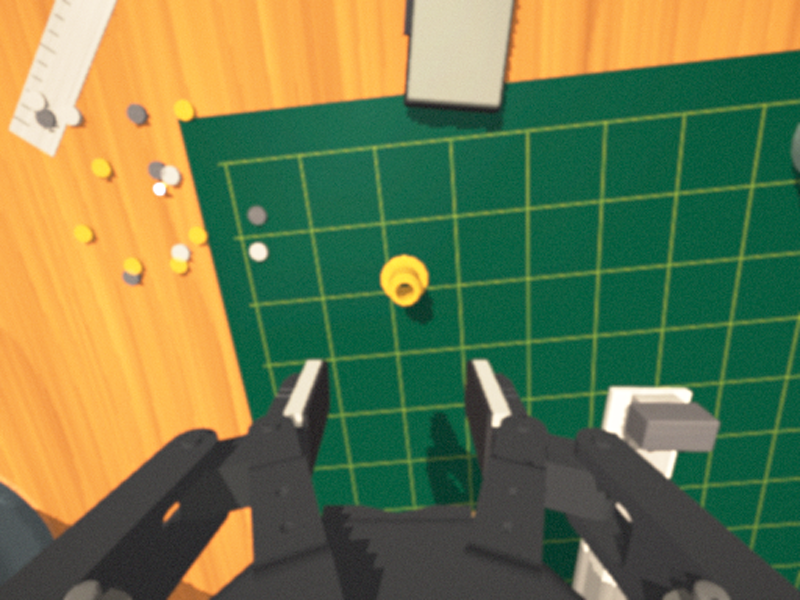

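The wrist view shows the bushing at (405,275), its bore mouth at (405,289), nearly on the jaws' mid-line (~397). I'll refine from the bore mouth and the flange.

Run:
```python
from h import *
np.set_printoptions(precision=4,suppress=True)
print(onz("wrist",np.array((405,289))*.64,.034),onz("wrist",np.array((405,276))*.64,.004))
p=onz("wrist",np.array((405,289))*.64,.034)
print(plan([.441,.225,.028]), plan([p[0],p[1],.028],))
```

```text
[0.4429 0.2269 0.034 ] [0.4436 0.2275 0.004 ]
(array([0.4374, 0.228 , 0.1735]), array([ 0.998, -0.069, -0.   ]), [array([-0.0027,  0.0039,  0.1455])]) (array([0.4374, 0.228 , 0.1735]), array([ 0.998, -0.069, -0.   ]), [array([-0.0007,  0.0057,  0.1455])])
```

{"api": "arm_command", "payload": {"motion": "-.001 .0055 .02 0 0 0;0 0 .03 0 0 0;0 0 .03 0 0 0;0 0 .03 0 0 0;0 0 .02 0 0 0;0 0 .015 0 0 0;0 0 0 0 0 0;0 0 0 0 0 0"}}

```text
time: 3.8
tool_pos: [0.4437, 0.2269, 0.0292]
ee_rot: [2.297, 2.142, 0.003]
force: [0.2, 0.6, 0.7]
opening: 0.0513
finger_force: 0.0
```

{"api": "arm_command", "payload": {"motion": "0 0 0 0 0 0;0 0 0 0 0 0;0 0 0 0 0 0;0 0 0 0 0 0;0 0 0 0 0 0;0 0 0 0 0 0", "gripper": 1, "squeeze": 40}}

```text
time: 4.4
tool_pos: [0.4431, 0.2268, 0.0296]
ee_rot: [2.298, 2.141, 0.003]
force: [0.4, 0.7, 6.1]
opening: 0.0207
finger_force: 39.0
```

{"api": "arm_command", "payload": {"motion": "0 0 -.02 0 0 0;0 0 -.04 0 0 0;0 0 -.04 0 0 0;0 0 -.04 0 0 0;-.035 .021 -.02 0 0 0;-.035 .021 0 0 0 0;-.035 .021 0 0 0 0;-.035 .021 0 0 0 0"}}

```text
time: 5.2
tool_pos: [0.5168, 0.0797, 0.1894]
ee_rot: [2.297, 2.141, 0.002]
force: [-0.0, 0.1, -1.7]
opening: 0.0206
finger_force: 39.6
```

{"api": "arm_command", "payload": {"motion": "-.035 .021 0 0 0 0;-.035 .021 0 0 0 0;-.035 .021 0 0 0 0;-.035 .021 0 0 0 0;-.034 .021 0.02 0 0 0;0 0 .015 0 0 0;0 0 0 0 0 0;0 0 0 0 0 0"}}

```text
time: 6.0
tool_pos: [0.608, -0.0994, 0.1533]
ee_rot: [-2.297, -2.14, 0.001]
force: [-0.2, 0.4, -0.5]
opening: 0.0203
finger_force: 39.5
```

```bash
cat > look.py <<'E'
from h import *
import sys
np.set_printoptions(precision=4,suppress=True)
def montage(name,P,hw=40,extra=None):
    """crops about world point P in scene, side and wrist; returns offsets/scale"""
    ims=[]
    for n in("scene","side"):
        im=robot.get_image(n);u=proj(n,P).round().astype(int);x,y=np.clip(u-hw,0,None)
        ims.append(cv2.resize(im[y:y+2*hw,x:x+2*hw],(400,400),interpolation=cv2.INTER_CUBIC));print(n,"origin",(x,y),"scale",400/(2*hw))
    cv2.imwrite(f"pics/{name}.png",np.hstack(ims))
E
python3 - <<'E'
from look import *
s=robot.observe();print(s["time"],s["tool_pos"],s["force"],s["opening"],R.from_rotvec(s["ee_rot"]).as_matrix()[:,2])
montage("b1",[.610,-.099,.10])
E
```

```text
6.0 [ 0.608  -0.0994  0.1533] [-0.1668  0.4231 -0.5482] 0.02030601379579995 [-0.0017  0.0008 -1.    ]
scene origin (np.int64(165), np.int64(171)) scale 5.0
side origin (np.int64(263), np.int64(167)) scale 5.0
```

View pics/b1.png

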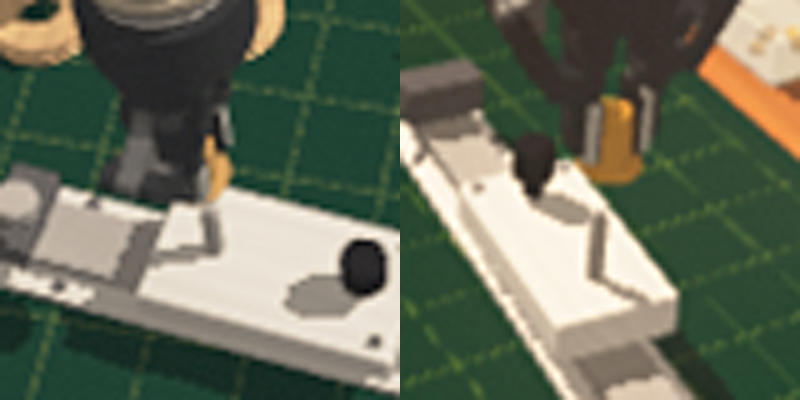

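The side crop (right) shows the bushing's flange at (611,175) and the spindle tip at (597,217) with its base at (597,277). In the scene crop the flange shows at (212,190), mostly hidden by the finger, with the tip at (210,207) and the base at (210,250). I'll compute the offset.

Run:
```python
from look import *
s=robot.observe();t=s["tool_pos"]
for z in(0,-.029,): 
  for n,o in(("scene",(165,171)),("side",(263,167))):
    q=(proj(n,t+[0,0,z])-o)*5; print(n,z,q+([400,0] if n=="side" else 0))
for P in([.610,-.099,.05],[.610,-.099,.094],[.608,-.0994,.05],[.608,-.0994,.094]):
  print(P,(proj("scene",P)-(165,171))*5,(proj("side",P)-(263,167))*5+[400,0])
tip=two("scene",(165+210/5,171+208/5),"side",(263+197/5,167+219/5))
b=two("scene",(165+210/5,171+250/5),"side",(263+197/5,167+276/5));print(tip,b)
# native mask of brass in side
im=robot.get_image("side");m=cv2.inRange(cv2.cvtColor(im,cv2.COLOR_BGR2HSV),(8,120,90),(32,255,255))[185:210,290:320]
print((m>0).astype(int).tolist() and "\n".join("".join(".#"[v>0] for v in r) for r in m))
print(im[205:225,298:308].max(axis=2))
```

```text
scene 0 [192.0593 143.2603]
side 0 [606.4827 113.0968]
scene -0.029 [197.6412 173.5859]
side -0.029 [602.4074 160.8092]
[0.61, -0.099, 0.05] [210.6467 248.145 ] [594.2822 276.6767]
[0.61, -0.099, 0.094] [203.0445 206.9815] [600.0472 209.6995]
[0.608, -0.0994, 0.05] [210.8942 244.4159] [591.3649 278.1794]
[0.608, -0.0994, 0.094] [203.3081 203.1601] [597.0626 211.1741]
[ 0.6081 -0.0976  0.0882] [ 0.6113 -0.0991  0.0502]Traceback (most recent call last):
  File "<stdin>", line 12, in <module>
  File "<stdin>", line 12, in <genexpr>
  File "<stdin>", line 12, in <genexpr>
TypeError: string indices must be integers, not 'numpy.bool'
```

Run:
```python
from look import *
t=robot.observe()["tool_pos"]
im=robot.get_image("side");h=cv2.cvtColor(im,cv2.COLOR_BGR2HSV)
m=cv2.inRange(h,(8,120,60),(32,255,255))
for r in range(184,206):print(r,"".join(".#"[int(v>0)] for v in m[r,290:322]))
print(im[205:225,296:308].max(axis=2))
for z in(-.029,-.025,-.01,0):print(z,proj("side",t+[0,0,z]),proj("scene",t+[0,0,z]))
im=robot.get_image("scene");print("scene")
m=cv2.inRange(cv2.cvtColor(im,cv2.COLOR_BGR2HSV),(8,120,60),(32,255,255))
for r in range(196,214):print(r,"".join(".#"[int(v>0)] for v in m[r,196:222]))
print(im[209:224,202:213].max(axis=2))
```

```text
184 ................................
185 ................................
186 ..............####..............
187 ..............######............
188 ..............######............
189 ..............######............
190 ..............######............
191 ..............######............
192 ..............######............
193 .............#######............
194 .............#######............
195 .............#######............
196 .............#######............
197 .............########...........
198 ........#....########...........
199 ........##..##########..........
200 .........#############..........
201 ..........###########...........
202 ...........#########............
203 ............######..............
204 ................................
205 ................................
[[252 254 252 252 255 255 192  98  71  69  72  72]
 [215 233 251 254 254 255 255 177  91  72  72  75]
 [164 172 214 232 249 255 255 255 156  77  71  72]
 [163 163 165 168 213 248 250 255 200 105  71  72]
 [164 166 163 160 169 220 210 205 244 187  97  71]
 [161 159 161 161 171 178 153 1
[... 1486 characters left out ...]
  56  93 126 159 202 217 225 237 232 204]
 [ 41  47  88 114 174 214 213 228 238 239 240]
 [ 64  59 121 140 173 212 228 236 236 236 237]
 [182 179 198 185 178 199 220 232 233 233 234]
 [243 244 231 175 150 170 195 227 235 234 233]
 [235 238 220 143 112 138 183 228 237 235 235]
 [235 236 223 154 105 123 159 223 239 236 236]
 [233 235 234 182 102 117 143 218 238 236 236]
 [233 234 239 199 100 115 139 212 237 236 235]
 [237 237 240 202 107 111 134 195 231 235 235]
 [225 225 228 192 118 108 129 182 227 235 234]
 [141 142 144 135 113 105 124 185 229 236 235]
 [146 145 145 137 118 105 132 207 235 237 235]
 [142 141 170 194 190 182 201 230 237 236 236]
 [189 188 222 239 239 240 239 237 236 235 235]]
```

Run:
```python
from look import *
im=robot.get_image("wrist");t=robot.observe()["tool_pos"]
for P in([.6095,-.098,.05],[.6095,-.098,.094],t-[0,0,.029],t):print(proj("wrist",P))
x,y=192,160
print(x,y)
cv2.imwrite("pics/w2.png",cv2.resize(im[y:y+96,x:x+128],(800,600),interpolation=cv2.INTER_CUBIC))
```

```text
[253.8447 194.1069]
[253.9555 213.4583]
[253.6049 235.0749]
[253.6603 261.0878]
192 160
```

View pics/w2.png

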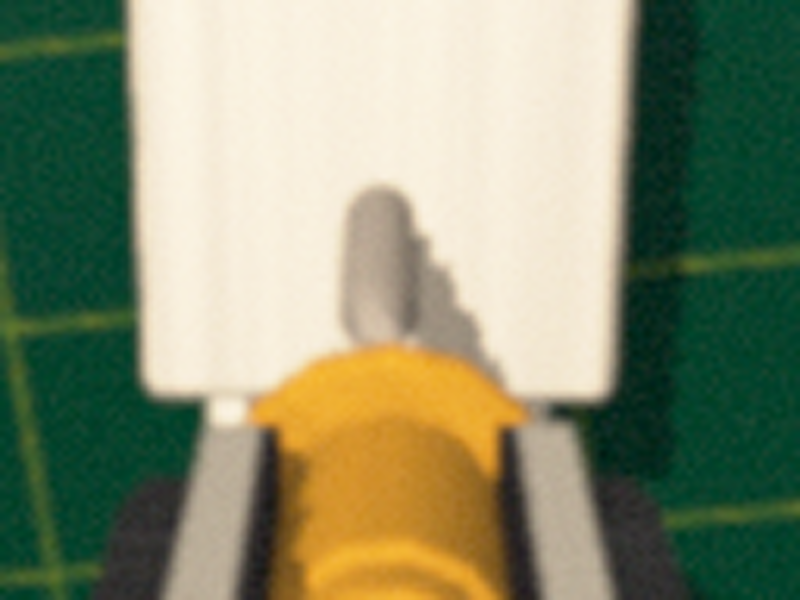

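The wrist crop shows the whole spindle, with base centre near (379,215) and x≈380 at the tip, and the bushing flange centre at x≈390 with its front edge at y≈347. The carriage edges are symmetric about vertical, so the yaw is right. I'll work out the flange's y from its front edge.

Run:
```python
from look import *
s=robot.observe();t=s["tool_pos"]
d=np.array([.069,.998,0])
for z in(-.029,-.025):print(proj("wrist",t+d*.017+[0,0,z]),"obs",192+390/6.25,160+347/6.25)
print("base far edge pred",proj("wrist",np.array([.608,-.0985,.05])+d*.005),"obs",192+379/6.25,160+185/6.25)
for y in(-.0985,-.097):print(proj("wrist",[.608,y,.05]),proj("wrist",[.608,y,.088]))
print(s["qpos"],t)
```

```text
[253.5771 210.0159] obs 254.4 215.52
[253.5832 212.5827] obs 254.4 215.52
base far edge pred [252.2015 189.4419] obs 252.64 189.6
[252.2161 194.7437] [252.0187 211.0843]
[252.0962 193.1649] [251.8769 209.2607]
[-0.3425  0.6384  1.5404  0.      0.9613 -0.2727] [ 0.6091 -0.0994  0.1543]
```

{"api": "arm_command", "payload": {"motion": ".004 -.0015 0 0 0 0;0 0 .01 0 0 0;0 0 .01 0 0 0;0 0 .005 0 0 0;0 0 0 0 0 0;0 0 0 0 0 0"}}

```text
time: 6.9
tool_pos: [0.6076, -0.096, 0.1278]
ee_rot: [-2.299, -2.141, 0.001]
force: [-0.1, -0.4, -0.9]
opening: 0.0205
finger_force: 39.5
```

Run:
```python
from look import *
s=robot.observe();t=s["tool_pos"];print(t)
im=robot.get_image("side");h=cv2.cvtColor(im,cv2.COLOR_BGR2HSV)
m=cv2.inRange(h,(8,120,60),(32,255,255))
for r in range(200,216):print(r,"".join(".#"[int(v>0)] for v in m[r,290:320]))
print(im[212:226,296:308].max(axis=2))
im=robot.get_image("scene");print("scene")
m=cv2.inRange(cv2.cvtColor(im,cv2.COLOR_BGR2HSV),(8,120,60),(32,255,255))
for r in range(200,222):print(r,"".join(".#"[int(v>0)] for v in m[r,196:222]))
print(im[212:224,202:213].max(axis=2))
ax=np.array([.608,-.0985,0]);d=np.array([0,0,1])
for z in(.05,.075,.1,.104):print(z,proj("side",ax+d*z),proj("scene",ax+d*z))
```

```text
[ 0.6076 -0.096   0.1278]
200 ............######............
201 ............######............
202 ............######............
203 ...........#######............
204 ...........#######............
205 ...........########...........
206 ......#....########...........
207 ......##...#########..........
208 .......#############..........
209 ........###########...........
210 .........##########...........
211 ............##................
212 ..............................
213 ..............................
214 ..............................
215 ..............................
[[248 248 248 248 243 177 131 135 207 255 255 238]
 [254 255 255 255 244 170 127 134 225 253 255 255]
 [252 252 253 255 239 162 127 133 227 252 252 255]
 [251 251 253 255 238 159 126 140 245 254 251 251]
 [251 251 253 255 231 147 125 143 252 255 251 250]
 [251 251 253 255 222 137 124 144 252 255 251 249]
 [251 251 253 255 221 134 124 159 252 254 251 250]
 [251 251 253 255 213 132 127 167 252 254 251 250]
 [251 251 253 255 206 130 126 167 252 254 251 250]
 [251 251 253 254 201 127 127 185 254 255 252 251]
 [25
[... 934 characters left out ...]
]
 [ 53  52  52  54  71 109 139 186 218 224 229]
 [ 52  52  53  56  65  93 152 190 220 233 234]
 [ 47  49  47  46  66  97 154 208 236 240 236]
 [ 82 100  88  57  82 111 145 206 233 237 236]
 [188 199 192 140  97 119 137 213 237 236 235]
 [243 243 246 208 110 113 133 195 231 236 235]
 [226 226 228 192 120 108 129 182 227 235 234]
 [142 143 145 134 112 105 122 184 230 235 235]
 [146 146 145 137 118 105 132 207 235 236 235]
 [142 141 170 194 191 183 201 230 237 236 236]
 [190 188 222 239 240 239 239 237 236 235 235]]
0.05 [301.095  222.4365] [207.5338 219.9511]
0.075 [301.7327 214.9057] [206.6917 215.3345]
0.1 [302.3885 207.1601] [205.8156 210.5313]
0.104 [302.4952 205.9003] [205.6721 209.7447]
```

Both views put the flange within about 1 mm of the spindle axis (side 303.0 vs 302.9, scene ~205.5 vs 205.8). I'll descend gently.

{"api": "arm_command", "payload": {"motion": "0 0 .004 0 0 0;0 0 .004 0 0 0;0 0 .004 0 0 0;0 0 .003 0 0 0;0 0 0 0 0 0"}}

```text
time: 7.5
tool_pos: [0.6072, -0.0958, 0.1126]
ee_rot: [-2.298, -2.14, 0.001]
force: [-0.1, -0.2, -0.6]
opening: 0.0207
finger_force: 39.6
```

{"api": "arm_command", "payload": {"motion": "0 0 .005 0 0 0;0 0 .005 0 0 0;0 0 .005 0 0 0;0 0 .005 0 0 0;0 0 .005 0 0 0;0 0 .004 0 0 0;0 0 0 0 0 0;0 0 0 0 0 0"}}

```text
time: 8.3
tool_pos: [0.6077, -0.096, 0.0842]
ee_rot: [-2.299, -2.141, 0.0]
force: [-0.7, 0.2, -1.4]
opening: 0.0206
finger_force: 39.5
```

{"api": "arm_command", "payload": {"motion": "0 0 .002 0 0 0;0 0 .002 0 0 0;0 0 .001 0 0 0;0 0 .001 0 0 0;0 0 0 0 0 0"}}

```text
time: 8.8
tool_pos: [0.6077, -0.096, 0.0796]
ee_rot: [2.298, 2.141, 0.0]
force: [-2.6, 0.4, 6.4]
opening: 0.0203
finger_force: 40.4
```

{"api": "arm_command", "payload": {"motion": "0 0 0 0 0 0;0 0 0 0 0 0;0 0 0 0 0 0;0 0 0 0 0 0", "gripper": -0.2}}

```text
time: 9.2
tool_pos: [0.6076, -0.0959, 0.0781]
ee_rot: [-2.299, -2.141, 0.0]
force: [0.2, -0.7, 0.2]
opening: 0.0512
finger_force: 0.0
```

{"api": "arm_command", "payload": {"motion": "0 0 -.02 0 0 0;0 0 -.03 0 0 0;0 0 -.04 0 0 0;0 0 -.04 0 0 0;-.025 -.03 0 0 0 0;0 -.03 0 0 0 0;0 -.03 0 0 0 0;0 0 0 0 0 0"}}

```text
time: 10.0
tool_pos: [0.5114, -0.1132, 0.2078]
ee_rot: [-2.296, -2.136, 0.004]
force: [0.3, -0.4, -0.4]
opening: 0.0513
finger_force: 0.0
```

Run:
```python
from look import *
s=robot.observe();print(s["time"],s["tool_pos"],s["force"],s["qpos"])
im=robot.get_image("wrist")
montage("b2",[.608,-.0985,.06],30)
for n in("side","scene"):print(n,[proj(n,[.608,-.0985,z]) for z in(.05,.084)])
m=cv2.inRange(cv2.cvtColor(im,cv2.COLOR_BGR2HSV),(8,60,110),(32,255,255))
N,l,st,c=cv2.connectedComponentsWithStats(m)
for i in range(1,N):
    if st[i,4]>150:print(st[i],c[i],onz("wrist",c[i],.018))
print([(np.array(r["xy"])*[512,384],r["conf"]) for r in robot.recognise("wrist","wheel")], proj("wrist",[.447,-.137,.009]))
print(plan([.448,-.137,.1]))
```

```text
10.0 [ 0.5114 -0.1132  0.2078] [ 0.2932 -0.3564 -0.4183] [-0.4312  0.4574  1.7287 -0.0003  0.9621 -0.359 ]
scene origin (np.int64(177), np.int64(188)) scale 6.666666666666667
side origin (np.int64(271), np.int64(189)) scale 6.666666666666667
side [array([301.095 , 222.4365]), array([301.9666, 212.1425])]
scene [array([207.5338, 219.9511]), array([206.3803, 213.6274])]
[    0     0   128   376 30804] [ 45.7028 186.2497] [ 0.2619 -0.1147  0.018 ]
[215  57  38  24 606] [233.6881  68.4092] [0.5042 0.0008 0.018 ]
[160  87  38  19 558] [178.7724  95.9946] [ 0.4409 -0.0228  0.018 ]
[496  96  16  86 722] [506.2161 149.3698] [ 0.816 -0.109  0.018]
[330 145  37  33 869] [346.6329 161.3924] [ 0.6289 -0.11    0.018 ]
[ 180  167   50   51 1819] [204.8477 191.8796] [ 0.4554 -0.1359  0.018 ]
[ 408  224  104  155 6339] [480.6545 304.0281] [ 0.8285 -0.333   0.018 ]
[ 209  237   45   46 1587] [231.3932 259.477 ] [ 0.4788 -0.2339  0.018 ]
[ 199  296  110   34 2452] [261.0338 311.5351] [ 0.5132 -0.3233  0.018 ]
[ 107  324   56   60 1693] [140.2239 357.3077] [ 0.3213 -0.3969  0.018 ]
[347 350  54  34 986] [373.1957 367.003 ] [ 0.6826 -0.4438  0.018 ]
[(array([ 82.4832, 286.3104]), 0.87), (array([204.9024, 183.7824]), 0.86), (array([230.5024, 261.312 ]), 0.58)] [199.2448 190.8418]
(array([ 0.5174, -0.1149,  0.2086]), array([ 0.997, -0.071,  0.002]), [array([-0.0269, -0.0679,  0.1085])])
```

View pics/b2.png

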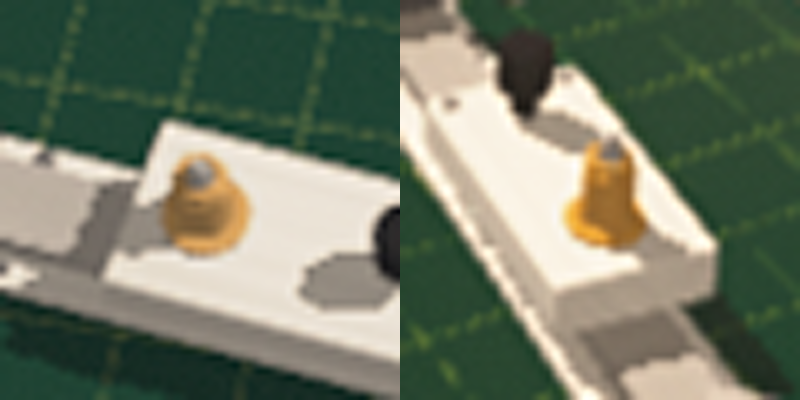

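The bushing is seated upright, with its flange flat on the carriage and the spindle tip poking out at (200,170)/(610,148). On to the wheel.

{"api": "arm_command", "payload": {"motion": "-.014 -.033 .03 0 0 0;-.013 -.033 .03 0 0 0;0 0 .02 0 0 0;0 0 0 0 0 0;0 0 0 0 0 0;0 0 0 0 0 0", "gripper": -1}}

```text
time: 10.8
tool_pos: [0.4504, -0.1374, 0.1292]
ee_rot: [2.296, 2.14, 0.002]
force: [0.7, -0.3, 0.0]
opening: 0.0855
finger_force: 0.0
```

Run:
```python
from look import *
s=robot.observe();t=s["tool_pos"];print(s["time"],t)
cal=robot.get_calibration("wrist");im=robot.get_image("wrist")
cv2.imwrite("pics/w3.png",cv2.resize(im,(800,600),interpolation=cv2.INTER_CUBIC))
m=cv2.inRange(cv2.cvtColor(im,cv2.COLOR_BGR2HSV),(8,60,110),(32,255,255))
N,l,st,c=cv2.connectedComponentsWithStats(m)
for i in range(1,N):
    if st[i,4]>300:print(st[i],c[i],onz("wrist",c[i],.014,cal))
print(proj("wrist",[.449,-.137,.009]))
```

```text
10.8 [ 0.4504 -0.1374  0.1292]
[    0     0   135   351 31255] [ 50.5076 170.5159] [ 0.2676 -0.1041  0.014 ]
[ 274    0   52   34 1216] [299.44    15.2632] [0.4961 0.0031 0.014 ]
[ 195   41   50   29 1050] [219.6152  54.9962] [ 0.4317 -0.0202  0.014 ]
[ 437  120   75   48 2418] [469.6993 144.8813] [ 0.6454 -0.1075  0.014 ]
[ 216  156   67   67 3056] [249.2156 189.0831] [ 0.4468 -0.1347  0.014 ]
[ 251  248   58   58 2549] [278.7838 276.3072] [ 0.4705 -0.2325  0.014 ]
[ 473  309   39   47 1007] [497.9285 325.8252] [ 0.714  -0.3161  0.014 ]
[385 343  38  28 691] [402.6151 357.5615] [ 0.6115 -0.3559  0.014 ]
[  76  344   53   40 1432] [103.3953 367.2186] [ 0.2568 -0.3447  0.014 ]
[251.9414 189.6828]
```

View pics/w3.png

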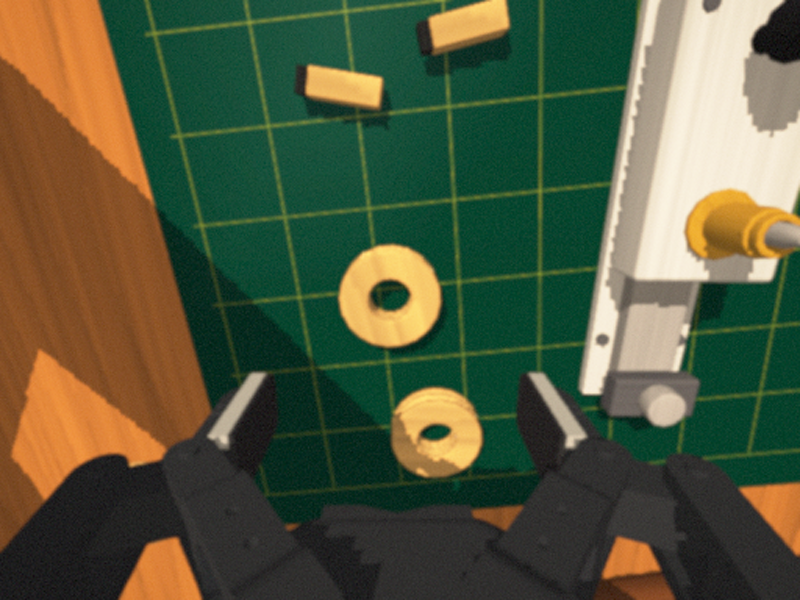

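The wrist view shows the chosen wheel centred at (390,296) between the open jaws, with the other ring at (437,432), well clear along the jaw line. Descend and grip.

{"api": "arm_command", "payload": {"motion": "0 -.0034 .02 0 0 0;0 0 .025 0 0 0;0 0 .025 0 0 0;0 0 .02 0 0 0;0 0 .012 0 0 0;0 0 .005 0 0 0;0 0 0 0 0 0;0 0 0 0 0 0"}}

```text
time: 11.65
tool_pos: [0.4456, -0.1367, 0.022]
ee_rot: [2.298, 2.14, 0.001]
force: [-0.4, 1.3, -1.1]
opening: 0.0853
finger_force: 0.0
```

{"api": "arm_command", "payload": {"motion": "0 0 0 0 0 0;0 0 0 0 0 0;0 0 0 0 0 0;0 0 0 0 0 0;0 0 0 0 0 0;0 0 0 0 0 0", "gripper": 1, "squeeze": 30}}

```text
time: 12.25
tool_pos: [0.4454, -0.1367, 0.0225]
ee_rot: [2.297, 2.14, 0.001]
force: [-0.0, -0.2, 7.8]
opening: 0.0594
finger_force: 30.5
```

{"api": "arm_command", "payload": {"motion": "0 0 -.02 0 0 0;0 0 -.04 0 0 0;0 0 -.04 0 0 0;.01 .03 -.0375 0 0 0;.01 .035 0 0 0 0;.01 .035 0 0 0 0;.01 .035 0 0 0 0;.009 .024 0 0 0 0"}}

```text
time: 13.05
tool_pos: [0.6093, -0.0986, 0.1597]
ee_rot: [2.297, 2.14, 0.002]
force: [-0.2, -1.0, -1.2]
opening: 0.0592
finger_force: 32.7
```

{"api": "arm_command", "payload": {"motion": "0 0 0 0 0 0;0 0 0 0 0 0;0 0 0 0 0 0"}}

```text
time: 13.35
tool_pos: [0.6053, -0.0988, 0.1585]
ee_rot: [-2.298, -2.139, 0.002]
force: [0.2, -0.6, -0.7]
opening: 0.0592
finger_force: 32.7
```

Run:
```python
from look import *
s=robot.observe();t=s["tool_pos"];print(s["time"],t)
cal=robot.get_calibration("wrist");im=robot.get_image("wrist")
cv2.imwrite("pics/w4.png",cv2.resize(im[150:290,160:347],(800,600),interpolation=cv2.INTER_CUBIC))
d=np.array([.07,.9975,0])
w=t-[0,0,.0135]
for z in(.009,-.009):print("wheel",z,[proj("wrist",w+[0,0,z]+d*r,cal) for r in(0,.013,.030,-.013)])
for z in(.05,.084,.094):print("spindle",z,[proj("wrist",np.array([.608,-.0985,z])+d*r,cal) for r in(0,.017 if z<.06 else .0095)])
print(160,150,800/187)
```

```text
13.35 [ 0.6053 -0.0988  0.1585]
wheel 0.009 [array([253.6382, 256.3824]), array([253.604, 234.817]), array([253.5561, 204.6911]), array([253.6706, 276.7858])]
wheel -0.009 [array([253.7172, 240.1415]), array([253.6887, 220.5102]), array([253.6491, 193.2834]), array([253.7443, 258.8245])]
spindle 0.05 [array([256.8607, 193.6373]), array([256.9051, 175.6264])]
spindle 0.084 [array([257.2412, 207.5022]), array([257.2749, 196.1769])]
spindle 0.094 [array([257.3763, 212.4285]), array([257.4137, 200.6324])]
160 150 4.278074866310161
```

View pics/w4.png

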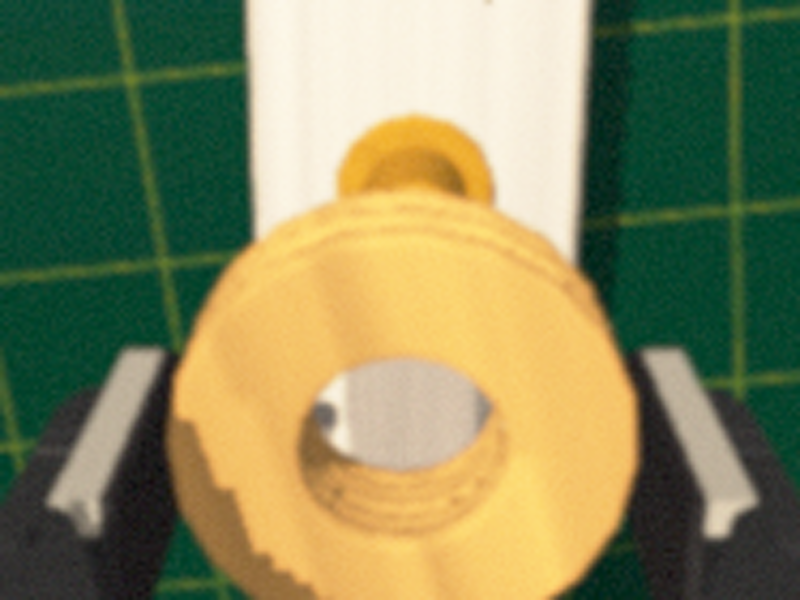

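Wrist crop: wheel bore centre at (404,445), wheel outline 168–638 (centre 403). The bushing's flange is centred at x≈416 with its front edge at y≈115. So the wheel needs about +3 mm along tool y and ~-0.5 mm along tool x.

{"api": "arm_command", "payload": {"motion": "-.0005 .003 .01 0 0 0;0 0 .01 0 0 0;0 0 .01 0 0 0;0 0 .005 0 0 0;0 0 0 0 0 0;0 0 0 0 0 0;0 0 0 0 0 0"}}

```text
time: 14.1
tool_pos: [0.6103, -0.0997, 0.1241]
ee_rot: [2.298, 2.141, 0.001]
force: [-0.6, 0.2, -1.0]
opening: 0.0594
finger_force: 32.7
```

Run:
```python
from look import *
s=robot.observe();t=s["tool_pos"];print(s["time"],t)
cal=robot.get_calibration("wrist");im=robot.get_image("wrist")
h=cv2.cvtColor(im,cv2.COLOR_BGR2HSV)
print(proj("wrist",t-[0,0,.0045],cal),proj("wrist",[.608,-.099,.094],cal))
# saturation map inside bore region & flange above
for r in range(150,275,4):
    print(r,"".join("#" if v>170 else "+" if v>120 else "." for v in h[r,200:310:1,1]))
```

```text
14.1 [ 0.6103 -0.0997  0.1241]
[253.6275 256.4418] [249.8698 233.528 ]
150 ##+..................................................................................................####+####
154 ##+.................................................................................................+###+#+###
158 ###.................................................................................................#+#+######
162 ###.................................................................................................+.+.+...+.
166 ###................................................................................................+#+#+######
170 ###+...............................................................................................+######+###
174 ++.+...............................................................................................##++##+####
178 ####...............................................................................................##+########
182 ####...............................................................................................######
[... 1950 characters left out ...]
++++++++++
254 +++++++++++++++++++++++++++++++++++++................................+++++++++++++++++++++++++++++++++++++++++
258 +++++++++++++++++++++++++++++++++++++++++++++................+++++++++++++++++++++++++++++++++++++++++++++++++
262 +++++++++++++++++++++++++++++++++++++++++++++++++++++++++++++++++++++++++++++++++++++++++++++++++++++++++++++.
266 .+++++++++++++++++++++++++++++++++++++++++++++++++++++++++++++++++++++++++++++++++++++++++++++++++++++++++++..
270 ...+++++++++++++++++++++++++++++++++++++++++++++++++++++++++++++++++++++++++++++++++++++++++++++++++++++++....
274 +###..++++++++++++++++++++++++++++++++++++++++++++++++++++++++++++++++++++++++++++++++++++++++++++++++++.+#...
```

{"api": "arm_command", "payload": {"motion": "0 0 0 0 0 0;0 0 0 0 0 0;0 0 0 0 0 0;0 0 0 0 0 0;0 0 0 0 0 0"}}

```text
time: 14.65
tool_pos: [0.61, -0.0996, 0.1238]
ee_rot: [2.299, 2.141, 0.0]
force: [-0.5, 0.3, -1.4]
opening: 0.0592
finger_force: 32.7
```

Run:
```python
from look import *
for i in range(6):
    s=robot.observe();c=robot.get_calibration("wrist")["T"][:3,3];im=robot.get_image("wrist")
    h=cv2.cvtColor(im,cv2.COLOR_BGR2HSV)[:,:,1]
    f=lambda r,lo,hi,k:[200+j for j in range(lo,hi) if k(h[r,200+j])]
    a=f(170,0,110,lambda v:v<100);b=f(246,20,90,lambda v:v<100);fl=f(190,20,90,lambda v:v>110)
    print(s["time"],s["tool_pos"],c,"carr",np.mean(a),"bore",np.mean(b),"fl",np.mean(fl),len(fl))
```

```text
14.65 [ 0.61   -0.0996  0.1238] [ 0.6156 -0.0208  0.2454] carr 251.0 bore 253.0 fl 250.5 20
14.7 [ 0.61   -0.0996  0.1238] [ 0.6156 -0.0208  0.2454] carr 251.5 bore 253.0 fl 250.5 20
14.75 [ 0.61   -0.0996  0.1238] [ 0.6156 -0.0208  0.2454] carr 251.5 bore 253.0 fl 250.5 20
14.8 [ 0.61   -0.0996  0.1238] [ 0.6156 -0.0208  0.2454] carr 251.0 bore 253.5 fl 250.5 20
14.85 [ 0.61   -0.0996  0.1238] [ 0.6156 -0.0208  0.2454] carr 251.5 bore 253.0 fl 250.5 20
14.9 [ 0.61   -0.0996  0.1238] [ 0.6156 -0.0208  0.2454] carr 251.5 bore 253.0 fl 250.5 20
```

{"api": "arm_command", "payload": {"motion": "0 -.0022 0 0 0 0;0 0 .003 0 0 0;0 0 .003 0 0 0;0 0 .003 0 0 0;0 0 0 0 0 0;0 0 0 0 0 0;0 0 0 0 0 0"}}

```text
time: 15.65
tool_pos: [0.6079, -0.0995, 0.1148]
ee_rot: [2.299, 2.141, 0.0]
force: [0.1, 0.2, -0.8]
opening: 0.0592
finger_force: 32.7
```

Run:
```python
from look import *
cal=robot.get_calibration("wrist");s=robot.observe();im=robot.get_image("wrist");t=s["tool_pos"]
g=cv2.cvtColor(im,cv2.COLOR_BGR2HSV)[:,:,1]
for r in range(186,268,3):
    print(r,"".join("#" if v>170 else "+" if v>110 else "." for v in g[r,205:305:1]))
print(s["time"],t,s["force"])
d=np.array([.07,.9975,0]);w=t-[0,0,.0135]
print("flange front",proj("wrist",np.array([.6077,-.099,.05])+d*.017,cal),"wheel lower front",proj("wrist",w+d*.03-[0,0,.009],cal),"bore",proj("wrist",w+d*.013+[0,0,.009],cal),"tip",proj("wrist",[.6077,-.099,.094],cal))
im=robot.get_image("side");h=cv2.cvtColor(im,cv2.COLOR_BGR2HSV)[:,:,1]
for r in range(194,225):print(r,"".join("#" if v>150 else "+" if v>90 else "." for v in h[r,282:326]))
print([proj("side",np.array([.608,-.0985,z])) for z in(.05,.084,.1)])
```

```text
186 +.................................................................................................+#
189 +..................................................................................................#
192 #...........................................+++++++++.............................................+#
195 #....................................++++++++++++++++++++++++.....................................+#
198 #.............................+++++++++++++++++++++++++++++++++++++++.............................##
201 #......................++++++++++++++++++++++++++++++++++++++++++++++++++++.......................##
204 #..................+++++++++++++++++++++++++++++++++++++++++++++++++++++++++++++.................+##
207 #+.............+++++++++++++++++++++++++++++++++++++++++++++++++++++++++++++++++++++.............+##
210 #+..........+++++++++++++++++++++++++++++++++++++++++++++++++++++++++++++++++++++++++++..........##+
213 #+.......++++++++++++++++++++++++++++++++++++++++++++++++++++++++++++++++++++++++++++++++........#++
216 ##.....+++++++++++++++++++++++++++++++++++++++
[... 2924 characters left out ...]
+++++++++##+++++........
213 .............+###++#+++++++####++++..+...+.+
214 ..............++###+++++#####+++.+++.+.....+
215 ................+#+++++#+++++.+++++.+.+.+.+.
216 ................+#######+......++.++......++
217 ................+#######.......++.+.++.+....
218 ................+#######........+++++...+.+.
219 ..............+#########+........++...+++.++
220 ..............###########.........++++++++++
221 ..............###########+.........+++++++.+
222 ..............############.........+++++++++
223 ..............+##########+..........++++++.+
224 ...............+#########+..........+++.++++
[array([301.095 , 222.4365]), array([301.9666, 212.1425]), array([302.3885, 207.1601])]
```

Run:
```python
from look import *
cal=robot.get_calibration("wrist");t=robot.observe()["tool_pos"];d=np.array([.07,.9975,0])
for y in(-.097,-.0985,-.1,-.1015):print(y,proj("wrist",np.array([.6077,y,.084])-d*.0095,cal)[1],"obs ~244.2")
w=t-[0,0,.0135]
for o in(-.002,-.001,0,.001):print(o,"top bore front",proj("wrist",w+d*(.013+o)+[0,0,.009],cal)[1],"obs 233.2; low bore rear",proj("wrist",w-d*(.013-o)-[0,0,.009],cal)[1],"obs ~260; low outer front",proj("wrist",w+d*(.03+o)-[0,0,.009],cal)[1],"obs 191")
```

```text
-0.097 243.49558640279184 obs ~244.2
-0.0985 245.55353251821455 obs ~244.2
-0.1 247.60048784817687 obs ~244.2
-0.1015 249.63654020522236 obs ~244.2
-0.002 top bore front 238.21071905462074 obs 233.2; low bore rear 261.59410157606726 obs ~260; low outer front 196.56270431379804 obs 191
-0.001 top bore front 236.51591382183267 obs 233.2; low bore rear 260.19973775117023 obs ~260; low outer front 194.91600211794858 obs 191
0 top bore front 234.81367018687288 obs 233.2; low bore rear 258.8001838883088 obs ~260; low outer front 193.26263747009673 obs 191
0.001 top bore front 233.10393907196624 obs 233.2; low bore rear 257.39541095626686 obs ~260; low outer front 191.60256985449695 obs 191
```

{"api": "arm_command", "payload": {"motion": ".001 0 0 0 0 0;0 0 .003 0 0 0;0 0 .003 0 0 0;0 0 .003 0 0 0;0 0 .003 0 0 0;0 0 .002 0 0 0;0 0 0 0 0 0"}}

```text
time: 16.45
tool_pos: [0.6076, -0.0984, 0.1003]
ee_rot: [-2.298, -2.141, 0.001]
force: [-0.8, 0.4, -1.1]
opening: 0.0591
finger_force: 32.7
```

{"api": "arm_command", "payload": {"motion": "0 0 .004 0 0 0;0 0 .004 0 0 0;0 0 .004 0 0 0;0 0 .004 0 0 0;0 0 .003 0 0 0;0 0 .002 0 0 0;0 0 0 0 0 0;0 0 0 0 0 0"}}

```text
time: 17.25
tool_pos: [0.6079, -0.0984, 0.0798]
ee_rot: [2.299, 2.141, -0.0]
force: [-0.2, 0.0, -0.6]
opening: 0.0591
finger_force: 32.7
```

{"api": "arm_command", "payload": {"motion": "0 0 .0015 0 0 0;0 0 .001 0 0 0;0 0 .001 0 0 0;0 0 0 0 0 0;0 0 0 0 0 0"}}

```text
time: 17.75
tool_pos: [0.608, -0.0985, 0.0766]
ee_rot: [2.299, 2.141, 0.0]
force: [-0.4, 0.3, 3.6]
opening: 0.0591
finger_force: 33.0
```

Contact at the expected height. Release and rise.

{"api": "arm_command", "payload": {"motion": "0 0 0 0 0 0;0 0 0 0 0 0;0 0 0 0 0 0;0 0 0 0 0 0;0 0 0 0 0 0", "gripper": -1}}

```text
time: 18.25
tool_pos: [0.6079, -0.0985, 0.0762]
ee_rot: [-2.299, -2.141, 0.0]
force: [-1.3, -0.2, 0.1]
opening: 0.0853
finger_force: 0.0
```

{"api": "arm_command", "payload": {"motion": "0 0 -.02 0 0 0;0 0 -.03 0 0 0;0 0 -.03 0 0 0;.035 0 -.02 0 0 0;.04 0 0 0 0 0;0 0 0 0 0 0;0 0 0 0 0 0;0 0 0 0 0 0", "gripper": -0.2}}

```text
time: 19.05
tool_pos: [0.6131, -0.0242, 0.176]
ee_rot: [-2.299, -2.141, 0.001]
force: [-0.0, 0.5, -0.3]
opening: 0.0514
finger_force: 0.0
```

Run:
```python
from look import *
s=robot.observe();t=s["tool_pos"];print(s["time"],t,s["opening"])
u=[robot.get_image(n) for n in("scene","side","wrist")]
cs=[]
for im,(x,y,w,h) in zip(u,((175,185,80,60),(262,185,80,60),(128,96,256,192))):cs.append(cv2.resize(im[y:y+h,x:x+w],(400,300),interpolation=cv2.INTER_CUBIC))
cv2.imwrite("pics/c9.png",np.vstack([np.hstack(cs[:2]),np.hstack([cs[2],cs[2]*0])]))
for z in(.05,.073,.085):print(proj("wrist",[.6125,-.0215,z]))
```

```text
19.05 [ 0.6131 -0.0242  0.176 ] 0.051372431412894395
[252.896  185.1521]
[252.8055 192.7252]
[252.7513 197.2599]
```

View pics/c9.png

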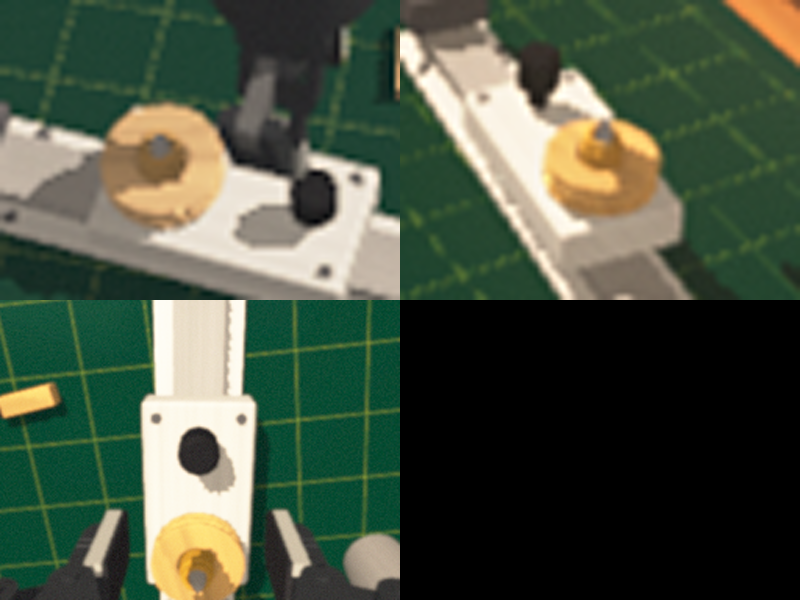

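The wheel lies flat on the flange, with the sleeve and spindle tip showing through its bore in both views. The knob is at wrist crop (198,452), almost under the jaws. I'll grip the knob across the rail.

{"api": "arm_command", "payload": {"motion": ".003 0 .02 0 0 0;0 0 .03 0 0 0;0 0 .025 0 0 0;0 0 .015 0 0 0;0 0 .008 0 0 0;0 0 .002 0 0 0;0 0 0 0 0 0;0 0 0 0 0 0"}}

```text
time: 20.0
tool_pos: [0.6143, -0.0209, 0.0774]
ee_rot: [2.298, 2.14, 0.002]
force: [0.1, -0.5, -0.2]
opening: 0.051
finger_force: 0.0
```

{"api": "arm_command", "payload": {"motion": "0 0 0 0 0 0;0 0 0 0 0 0;0 0 0 0 0 0;0 0 0 0 0 0;0 0 0 0 0 0", "gripper": 1, "squeeze": 30}}

```text
time: 20.5
tool_pos: [0.6142, -0.0207, 0.0773]
ee_rot: [2.298, 2.14, 0.002]
force: [0.9, 1.0, 5.9]
opening: 0.0229
finger_force: 29.6
```

{"api": "arm_command", "payload": {"motion": ".006 0 0 0 0 0;.008 0 0 0 0 0;.008 0 0 0 0 0;.008 0 0 0 0 0;.008 0 0 0 0 0;.004 0 0 0 0 0;0 0 0 0 0 0"}}

```text
time: 21.2
tool_pos: [0.6175, 0.0212, 0.0773]
ee_rot: [2.296, 2.14, 0.002]
force: [0.6, -0.0, 5.8]
opening: 0.0231
finger_force: 29.6
```

Run:
```python
from look import *
s=robot.observe();print(s["time"],s["tool_pos"],s["force"])
im=robot.get_image("scene")
a=onz("scene",np.array((432,372))*.64,.05);b=onz("scene",np.array((391,356))*.64,.05);print("stop face / start edge approx",a,b)
print(proj("scene",s["tool_pos"]))
im=robot.get_image("wrist");g=im[:,:,1].astype(int)
print(g[0:200:6,225:285:6])
```

```text
21.2 [0.6175 0.0212 0.0773] [ 0.5717 -0.0443  5.7802]
stop face / start edge approx [0.6208 0.0761 0.05  ] [0.6073 0.0086 0.05  ]
[254.5402 227.7132]
[[106 101 101  98 101 101 107  91  93  96]
 [100 101  99 102  98  98 120  98  93  96]
 [101  97 101  99  99  99 133  97  94  94]
 [100  97  99 100 105 101 152  94  93  93]
 [100 101  97  95  95  94 153  99  92  94]
 [101 100  97  94  96  99 164  99  96  96]
 [103 100  96  98  95  96 149  96  92  95]
 [ 99  97  98  97  94  95 135  96  92  91]
 [101 102  97  99  98  96 117  89  91  92]
 [100  98  99  99  98  95 104  92  90  93]
 [140 142 142 143 141 146 138 143 142 141]
 [140 142 137 142 136 138 136 138 137 134]
 [138 141 141 139 140 138 139 139 139 136]
 [136 136 138 140 140 140 135 135 134 132]
 [132 132 138 134 135 132 135 137 132 134]
 [132 132 138 135 132 133 134 134 138 133]
 [129 133 131 130 133 129 135 132 133 134]
 [132 130 132 130 133 134 136 135 134 136]
 [255 146 143 143 139 146 143 142 141 134]
 [239 153 154 154 152 157 152 154 154 146]
 [254 151 154 149 148 151 151 150 155 144]
 [247 151 151 151 151 151 148 155 154 147]
 [242 162 151 150 150 152 147 155 155 148]
 [254 231 237 237 229 162 194 196 231 200]
 [254 235 237 235 235 239 235 239 236 206]
 [254 236 236 238 234 237 237 239 238 196]
 [254 236 237 235 235 239 234 240 239 191]
 [254 236 235 238 235 238 235 239 239 199]
 [254 235 236 236 234 240 237 240 238 191]
 [254 234 235 236 237 239 237 240 238 188]
 [254 235 238 238 236 240 236 241 236 188]
 [254 238 236 237 237 239 237 239 237 187]
 [240 241 240 241 242 242 242 240 243 244]
 [244 245 246 246 245 245 244 247 246 243]]
```

{"api": "arm_command", "payload": {"motion": ".005 0 0 0 0 0;.005 0 0 0 0 0;.004 0 0 0 0 0;.003 0 0 0 0 0;.002 0 0 0 0 0;0 0 0 0 0 0"}}

```text
time: 21.9
tool_pos: [0.619, 0.0395, 0.0773]
ee_rot: [2.296, 2.14, 0.002]
force: [0.5, -1.2, 5.6]
opening: 0.023
finger_force: 29.5
```

{"api": "arm_command", "payload": {"motion": ".002 0 0 0 0 0;.002 0 0 0 0 0;.001 0 0 0 0 0;.001 0 0 0 0 0;0 0 0 0 0 0"}}

```text
time: 22.4
tool_pos: [0.6194, 0.0452, 0.0773]
ee_rot: [2.296, 2.14, 0.002]
force: [0.1, -2.1, 5.4]
opening: 0.023
finger_force: 29.5
```

{"api": "arm_command", "payload": {"motion": ".002 0 0 0 0 0;.002 0 0 0 0 0;.001 0 0 0 0 0;.001 0 0 0 0 0;0 0 0 0 0 0"}}

```text
time: 22.9
tool_pos: [0.6199, 0.0512, 0.0773]
ee_rot: [2.296, 2.139, 0.002]
force: [1.2, -2.4, 4.4]
opening: 0.0226
finger_force: 29.6
```

Run:
```python
from look import *
s=robot.observe();t=s["tool_pos"];print(s["time"],t,s["force"])
g=cv2.cvtColor(robot.get_image("wrist"),cv2.COLOR_BGR2GRAY)
print([(r,int(g[r,240:270].mean())) for r in range(50,170,3)])
d=np.array([.07,.9975,0])
for e in(.0205,.03):print("carriage edge row",proj("wrist",np.r_[t[:2],.05]+d*e))
```

```text
22.9 [0.6199 0.0512 0.0773] [ 1.2041 -2.3989  4.448 ]
[(50, 83), (53, 84), (56, 84), (59, 83), (62, 83), (65, 84), (68, 83), (71, 82), (74, 82), (77, 83), (80, 82), (83, 81), (86, 83), (89, 82), (92, 82), (95, 80), (98, 81), (101, 81), (104, 80), (107, 80), (110, 79), (113, 163), (116, 143), (119, 156), (122, 148), (125, 146), (128, 145), (131, 148), (134, 147), (137, 145), (140, 144), (143, 144), (146, 144), (149, 144), (152, 142), (155, 144), (158, 133), (161, 138), (164, 156), (167, 155)]
carriage edge row [253.5074 205.7499]
carriage edge row [253.4933 190.7053]
```

{"api": "arm_command", "payload": {"motion": ".0015 0 0 0 0 0;.0015 0 0 0 0 0;.0015 0 0 0 0 0;.0015 0 0 0 0 0;0 0 0 0 0 0"}}

```text
time: 23.45
tool_pos: [0.6203, 0.0573, 0.0773]
ee_rot: [2.296, 2.14, 0.002]
force: [0.5, -1.9, 4.7]
opening: 0.0225
finger_force: 29.6
```

{"api": "arm_command", "payload": {"motion": ".0015 0 0 0 0 0;.0015 0 0 0 0 0;.001 0 0 0 0 0;0 0 0 0 0 0"}}

```text
time: 23.85
tool_pos: [0.6206, 0.0613, 0.0773]
ee_rot: [2.296, 2.139, 0.002]
force: [0.3, -2.3, 5.0]
opening: 0.0233
finger_force: 29.6
```

Run:
```python
from look import *
s=robot.observe();t=s["tool_pos"];cal=robot.get_calibration("wrist")
g=cv2.cvtColor(robot.get_image("wrist"),cv2.COLOR_BGR2GRAY)
print([(r,int(g[r,235:275].mean())) for r in range(100,240,3)])
for e in(.02,.0255,.03):print(e,proj("wrist",np.r_[t[:2],.05]+np.array([.07,.9975,0])*e,cal)[1])
for r in (192,195,199,202):
    print(r,onz("wrist",(254,r),.05,cal)-t)
```

```text
[(100, 81), (103, 80), (106, 81), (109, 81), (112, 80), (115, 80), (118, 80), (121, 80), (124, 78), (127, 143), (130, 221), (133, 126), (136, 155), (139, 152), (142, 149), (145, 147), (148, 149), (151, 151), (154, 147), (157, 147), (160, 147), (163, 146), (166, 148), (169, 145), (172, 146), (175, 134), (178, 148), (181, 157), (184, 157), (187, 156), (190, 210), (193, 249), (196, 250), (199, 251), (202, 255), (205, 255), (208, 254), (211, 254), (214, 254), (217, 254), (220, 254), (223, 254), (226, 254), (229, 246), (232, 158), (235, 102), (238, 63)]
0.02 206.44556576876332
0.0255 197.81869594729318
0.03 190.62117383501305
192 [ 0.0024  0.029  -0.0273]
195 [ 0.0022  0.0272 -0.0273]
199 [ 0.002   0.0247 -0.0273]
202 [ 0.0019  0.0228 -0.0273]
```

{"api": "arm_command", "payload": {"motion": ".0015 0 0 0 0 0;.0015 0 0 0 0 0;.001 0 0 0 0 0;0 0 0 0 0 0"}}

```text
time: 24.3
tool_pos: [0.621, 0.0653, 0.0773]
ee_rot: [2.296, 2.139, 0.002]
force: [0.7, -1.7, 5.5]
opening: 0.0229
finger_force: 29.5
```

{"api": "arm_command", "payload": {"motion": ".001 0 0 0 0 0;.001 0 0 0 0 0;.001 0 0 0 0 0;.001 0 0 0 0 0;.001 0 0 0 0 0;0 0 0 0 0 0"}}

```text
time: 24.9
tool_pos: [0.6213, 0.0702, 0.0773]
ee_rot: [2.296, 2.139, 0.002]
force: [-0.2, -2.5, 4.8]
opening: 0.0229
finger_force: 29.6
```

{"api": "arm_command", "payload": {"motion": ".001 0 0 0 0 0;.001 0 0 0 0 0;.001 0 0 0 0 0;.001 0 0 0 0 0;.001 0 0 0 0 0;0 0 0 0 0 0"}}

```text
time: 25.5
tool_pos: [0.6217, 0.0751, 0.0773]
ee_rot: [2.296, 2.139, 0.002]
force: [2.0, -3.6, 5.8]
opening: 0.0228
finger_force: 29.6
```

{"api": "arm_command", "payload": {"motion": ".001 0 0 0 0 0;.001 0 0 0 0 0;.001 0 0 0 0 0;.001 0 0 0 0 0;0 0 0 0 0 0"}}

```text
time: 26.0
tool_pos: [0.6218, 0.0753, 0.0772]
ee_rot: [2.292, 2.139, -0.006]
force: [-1.0, -15.4, 5.5]
opening: 0.0229
finger_force: 29.6
```

Run:
```python
from look import *
s=robot.observe();print(s["tool_pos"],s["force"])
g=cv2.cvtColor(robot.get_image("wrist"),cv2.COLOR_BGR2GRAY)
print([(r,int(g[r,235:275].mean())) for r in range(130,215,3)])
```

```text
[0.6218 0.0753 0.0772] [ -1.0459 -15.4492   5.4977]
[(130, 81), (133, 79), (136, 79), (139, 81), (142, 79), (145, 100), (148, 245), (151, 223), (154, 130), (157, 129), (160, 155), (163, 157), (166, 152), (169, 151), (172, 154), (175, 154), (178, 150), (181, 150), (184, 149), (187, 151), (190, 149), (193, 147), (196, 148), (199, 220), (202, 255), (205, 255), (208, 255), (211, 255), (214, 255)]
```

The carriage is against the left stop: the force climbed to 15 N with y stuck at 0.0753. Now back by 160 mm.

{"api": "arm_command", "payload": {"motion": "-.005 0 0 0 0 0;-.01 0 0 0 0 0;-.012 0 0 0 0 0;-.012 0 0 0 0 0;-.012 0 0 0 0 0;-.012 0 0 0 0 0;-.012 0 0 0 0 0;-.012 0 0 0 0 0"}}

```text
time: 26.85
tool_pos: [0.6153, -0.0064, 0.0773]
ee_rot: [2.299, 2.14, 0.004]
force: [0.6, 3.2, 6.9]
opening: 0.023
finger_force: 29.7
```

{"api": "arm_command", "payload": {"motion": "-.012 0 0 0 0 0;-.012 0 0 0 0 0;-.012 0 0 0 0 0;-.012 0 0 0 0 0;-.008 0 0 0 0 0;-.004 0 0 0 0 0;-.003 0 0 0 0 0;0 0 0 0 0 0"}}

```text
time: 27.65
tool_pos: [0.6104, -0.0698, 0.0773]
ee_rot: [2.299, 2.14, 0.001]
force: [0.2, 1.1, 7.8]
opening: 0.0229
finger_force: 29.7
```

{"api": "arm_command", "payload": {"motion": "-.002 0 0 0 0 0;-.002 0 0 0 0 0;-.0015 0 0 0 0 0;-.001 0 0 0 0 0;0 0 0 0 0 0"}}

```text
time: 28.15
tool_pos: [0.6099, -0.0756, 0.0773]
ee_rot: [2.299, 2.141, 0.002]
force: [0.3, 2.7, 6.7]
opening: 0.0228
finger_force: 29.7
```

{"api": "arm_command", "payload": {"motion": "-.002 0 0 0 0 0;-.0015 0 0 0 0 0;-.0015 0 0 0 0 0;-.001 0 0 0 0 0;-.001 0 0 0 0 0;0 0 0 0 0 0"}}

```text
time: 28.75
tool_pos: [0.6094, -0.0825, 0.0773]
ee_rot: [2.299, 2.141, 0.002]
force: [2.1, 1.9, 7.7]
opening: 0.0227
finger_force: 29.7
```

{"api": "arm_command", "payload": {"motion": "-.001 0 0 0 0 0;-.001 0 0 0 0 0;-.001 0 0 0 0 0;-.001 0 0 0 0 0;-.001 0 0 0 0 0;0 0 0 0 0 0;0 0 0 0 0 0"}}

```text
time: 29.45
tool_pos: [0.6092, -0.0847, 0.0773]
ee_rot: [-2.298, -2.138, -0.007]
force: [2.0, 10.4, 8.4]
opening: 0.0227
finger_force: 29.8
```

Both stops are reached (travel 0.160). Release and retreat straight up.

{"api": "arm_command", "payload": {"motion": "0 0 0 0 0 0;0 0 0 0 0 0;0 0 0 0 0 0;0 0 0 0 0 0;0 0 0 0 0 0", "gripper": -0.2}}

```text
time: 29.95
tool_pos: [0.6084, -0.0883, 0.076]
ee_rot: [-2.299, -2.14, 0.001]
force: [1.0, -0.2, -0.2]
opening: 0.0514
finger_force: 0.0
```

{"api": "arm_command", "payload": {"motion": "0 0 -.01 0 0 0;0 0 -.02 0 0 0;0 0 -.03 0 0 0;0 0 -.04 0 0 0;0 0 -.04 0 0 0;.04 0 0 0 0 0;.04 0 0 0 0 0;0 0 0 0 0 0"}}

```text
time: 30.75
tool_pos: [0.6139, -0.0039, 0.2177]
ee_rot: [-2.294, -2.146, -0.003]
force: [-0.1, -0.3, 0.4]
opening: 0.0512
finger_force: 0.0
```

{"api": "arm_command", "payload": {"motion": "0 0 0 0 0 0;0 0 0 0 0 0;0 0 0 0 0 0"}}

```text
time: 31.05
tool_pos: [0.6143, -0.0094, 0.2163]
ee_rot: [2.3, 2.14, -0.0]
force: [-0.8, -0.3, 0.1]
opening: 0.0511
finger_force: 0.0
```

Run:
```python
from look import *
s=robot.observe();print(s["time"],s["tool_pos"],s["force"])
p=np.array([.6035,-.1617,0])
for n in("scene","side"):
    im=robot.get_image(n);h=cv2.cvtColor(im,cv2.COLOR_BGR2HSV)
    c,r=proj(n,p+[0,0,.063]).astype(int);print(n,proj(n,p+[0,0,.063]),proj(n,p+[0,0,.094]))
    for y in range(r-18,r+18,1):print(y,"".join("#" if v>140 else "+" if v>80 else "." for v in h[y,c-20:c+22,1]))
```

```text
31.05 [ 0.6143 -0.0094  0.2163] [-0.809  -0.3216  0.1048]
scene [182.5692 211.1956] [180.899  205.2102]
193 ++++#+++++###+++++++#++#+++#++++#++++++++#
194 #+++#.+#+++++++++#+++++#+++++#++++#++##+++
195 +####++##++#+++#+++++++#+++++++++#++++#++#
196 ++++++++##++++++++++#++#++#+#++##++++#++++
197 ++++++++++++++#########+++#+#+++++++#+++#+
198 ##+#+++++++++++++###+++++####+++++++++#+++
199 ++++++#++#+++++..++++++++.+###+++++++++++#
200 ++#++++#+#+###..+++++++++++.++####++++#++#
201 +##+++#+++##.++++++++++++++++.+++++++####+
202 +++++######.++++++++++++++++++.+++++++++++
203 +#++++..+#+++++++++++++++++++++..+#+++++++
204 ++++#.....+++++++++++++++++++++.....++###+
205 +#+++.....+++++++++..++++++++++.........++
206 #+++.....+++++++++....#+++++++++..........
207 +++......+++++++++....+#++++++++..........
208 ++......++++++++++....+#+++++++++.........
209 +.......++++++++++++++###++++++++.........
210 +.......+++++++++#+++####++++++++.........
211 ........+++++++++++#++###++++++++.........
212 +.......+++++++++++++++++++++++.+.........
213 ........+++++++++++++++++++++++++.........
214 .....
[... 1732 characters left out ...]
.........+####+++++++##+++++++##+.++++++++
237 .........+########++++###+++####+..+++++++
238 ..........+#####################+...++++++
239 ..........+####################+.....+++++
240 ...........+###################+......++++
241 ............+################++........+++
242 .............++#############++.........+++
243 ................+++#####++++...........+++
244 ....................++++...............+++
245 +.....................................++++
246 +......................................+++
247 +++.....................................++
248 +++.....................................++
249 +++...................................+++.
250 ++++.................................+++..
```

```bash
python3 -c "
from bench import robot
print(robot.job_done())"
```

```text
the job is handed in; nothing more can be done
None
```

The slide is ready and the job is handed in: bushing and wheel are seated on the spindle, the carriage ran freely against both stops (0.160 m of travel) and rests at the right-hand one. It took about 31 s, and the judge's result was not shown.

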